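# Brass check weight from the lidded box onto the packing scale

## Robot

A 6-joint arm with a two-finger parallel gripper is mounted at the origin on the work surface. World frame = base frame: x ahead of the robot, y to its left, z up, the work surface at z = 0. Lengths are in m, angles in degrees, forces in N, time in s.
With the tool pointing down it reaches from about 0.35 to 0.875 m from the base axis. Payload 4.2 kg.
Tool frame: the origin (TCP) lies at the very end of the fingers, on their centre line; the grasp point (between the pads) lies 19 mm behind it; z points along the fingers, x is the direction in which the jaws open and shut, and the axes are right-handed (so a half turn about z gives the same grasp; the last joint's range is limited). The gripper opens to 87 mm and grips with 3 to 60 N. Pads are 19 mm wide; open, the fingers measure 117 mm over their backs; the gripper's body (75 mm by 190 mm) begins 51 mm behind the grasp point.
Start: joints at [-61.902, 22.042, 0.453, 0, -68.411, -14.817], TCP at [0.144, -0.608, 0.196] pointing down, gripper open.
Joint ranges: [-179.83, 179.83], [-69.29, 118.12], [-61.27, 80.66], [-181.25, 117.63], [-171.15, -9.14], [-177.46, 177.46]. Speed limits (degrees/s): [159.86, 159.86, 180, 180, 180, 180].

## Interface

Orientations are given as a 3x3 rotation matrix whose columns are the frame's x, y, z axes.
In Python, from station import r gives the robot as it stands.
- The arm moves only by the shell command python3 -m jog 'ROWS' [OPENING]. ROWS is JSON, a list of rows, each a list of 2 entries, a list of its own where there are three numbers: the shift along the tool's x, y, z in m, then the turn, a rotation vector about the tool's x, y, z in units of 5 degrees (1.0 is 5 degrees). A call has exactly 10 rows; each row is the pose to reach, as a shift and turn from the pose commanded when the call began, along the tool's axes at that moment; what a row does not reach only later rows make up. A row lasts 1/12 s, in which the tool goes at most 41.7 mm and 7.16 degrees, less where a joint would pass 70% of its speed; a pose out of reach is approached as far as the arm can. A call with a gripper value outside its range is refused whole. OPENING is the finger opening in m, from 0 to 0.087, set as the call begins (- or left out, the last holds). The fingers move at their own pace and stop on an object; the grip force is fixed at half the most. Time passes only in rows, so rows that repeat a pose let the fingers close, or fill a call up. It gives the time, the measured TCP pose, the force and the opening at its end, in the units of the state.
- r.sense(): the state, without advancing time (a new reading comes with each control period).
- r.capture(name): name is "scene" or "top" or "wrist"; returns (picture, depth): 400x640x3 uint8, blue, green, red; 400x640 float32, m along the optical axis (not along the pixel's ray), 0 where there is no reading.
- r.calibration(name): a dict with "fx", "fy", "cx", "cy" (pixels), "R" (3x3) and "t" (3): a world point X has camera coordinates R X + t; the wrist camera has in their place "tool_from_camera" (4x4, takes a point from camera to tool coordinates, whose origin is the TCP and whose axes are the tool frame's). Camera axes: x right, y down, z forward; pixel columns grow to the right and rows downward; lengths in m; the calibration is good to about 2 mm. The wrist camera is an equidistant fisheye: a pixel r from the principal point sees the ray r / f radians off the axis. A picture is of the moment at which its call begins: read the wrist's pose just before it. calibration takes no time and is no camera call.
- r.finish_job(): hands the job in, once; it reports no verdict.
Trained networks look in the newest picture that a camera, given by its name, has taken for a name from the list of things; names that differ only in an ending like _2 or _b are one class to them, and where a whole thing is asked for, a point or a joint stands for the part that bears it (a point fixed in the world has none). Each returns a list of dicts, best first, with "confidence" (0 to 1); they miss things now and then, are a little off and sometimes report something else, mostly with a low value. They report only what shows in the picture. A call takes as long as a camera call.
- r.cut_out(query, camera): "region" (400x640 bool, what is visible of it) and "uv" ([column, row] in pixels, amid what is visible of it).
The state is a dict: "time_s": time; "joints": joint angles; "joint_velocities": joint speeds; "effort": joint torques, N m; "tcp_pos": TCP position; "ee_rot": TCP orientation; "wrist_force": force on the tool from outside, world axes, zero at the start; "moment": the same for the moment, N m; "gripper_width": opening from 0.0 (shut) to 1.0 (fully open).
Only numpy, scipy, OpenCV 4.12 (cv2) and the standard library are available. Lean on these libraries where they do the work, as an engineer would, in place of code of your own. Each camera call takes 0.05 s, during which the arm holds its last target.

## Task

The packing scale needs its daily check. Take the lid off the grey box and lay it flat on the bench, handle up, then lift the brass weight out of the box and stand it upright in the middle of the scale's pan, setting it down rather than dropping it. Leave the steel weight standing where it is in the box.

Things in the scene. Friction and masses are not known exactly. Their poses are not given: they have to be found in the camera images.
- lid: Loose blue lid, plate 236 x 176 x 6 mm, with a pale wooden bar handle on its middle (80 along x, 20 along y, 40 tall; pinch the 20). Two black strips 8 mm high under it. Origin: centre of the strips' underside; plate top at +14 mm, handle top at +54; z up. 0.18-0.35 kg. Rests on a fixed grey box, same centre and yaw, lifts straight off. Box: 230 (lid's x) x 170 mm, 75 tall, walls and floor 6 mm.
- brass_weight: Brass check weight, loose, about 0.4 kg, upright inside the box near one end: a cylinder 34 mm in diameter, 46 mm tall, with a small knob on top (20 mm across, total height 57 mm). Origin: centre of its underside; z up. At least 35 mm is free on each side of it across the box's short side (the lid's y while on the box).
- steel_weight: Smaller steel weight, loose, 26 mm in diameter, 42 mm tall with its knob, upright near the other end of the same box, at least 65 mm from the brass one (centre to centre). Origin: centre of its underside; z up. To be left alone.
- pan (a point): Centre of the top of the round steel pan (150 mm in diameter, 60 mm above the bench) of a fixed rigid white scale (220 x 190 mm). Box and scale stand left and right, each about 0.3 m off the middle; the bench between is clear, 0.28 m wide or more, so the lid fits there with its long side pointing away from the robot. Bystanders (red pack, pot, tape roll) stand beyond x = 0.72 m.

How it is judged:
By the outcome, as a careful person would: the job done as asked, in the order asked, and still so for the second after the job is handed in, with the robot touching nothing.
It also fails if it takes over 64 s, if anything falls off the work surface, if the arm or the gripper's body presses on something with over 40 N, if the wrist force passes 120 N, or if a joint passes its speed limit or range.

## Working session

There is one attempt and no reset: what is moved stays moved. The work goes in short steps, Python scripts to look and compute and a shell command to move; the robot and the scene stay as the last step left them, time stands still between calls to the robot, and variables do not carry over. Pictures are saved under pics/ and viewed, and the job is handed in when it is done.

```bash
ls; mkdir -p pics
cat > h.py <<'E'
import numpy as np, cv2
from station import r
def snap(n,f):
    s=r.sense(); im,d=r.capture(n); cv2.imwrite('pics/'+f+'.png',im); np.savez('/tmp/'+f+'.npz',im=im,d=d,p=s['tcp_pos'],R=s['ee_rot']); return im,d
def world(n,uv,z):
    c=r.calibration(n); u,v=uv
    p=np.array([(u-c['cx'])/c['fx']*z,(v-c['cy'])/c['fy']*z,z]); R=np.array(c['R']); return R.T@(p-np.array(c['t']))
def cloud(n,d):
    c=r.calibration(n); v,u=np.mgrid[:400,:640]
    p=np.stack([(u-c['cx'])/c['fx']*d,(v-c['cy'])/c['fy']*d,d],-1); return (p-np.array(c['t']))@np.array(c['R'])
def st():
    s=r.sense(); 
    for k in ['time_s','joints','tcp_pos','wrist_force','gripper_width']: print(k,np.round(s[k],4))
    print(np.round(s['ee_rot'],4).tolist())
E
python3 - <<'E'
from h import *
st()
for n in ['scene','top','wrist']:
    snap(n,n+'0'); c=r.calibration(n); print(n,c)
E
```

```text
pics
time_s 0.0
joints [-6.19008e+01  2.20894e+01  3.78900e-01 -2.66000e-02 -6.84117e+01
 -1.48166e+01]
tcp_pos [ 0.1434 -0.6076  0.1949]
wrist_force [0.0447 0.4348 0.0172]
gripper_width 1.0009
[[-0.2296, 0.9733, -0.0006], [0.9733, 0.2296, 0.0021], [0.0022, -0.0001, -1.0]]
scene {'fx': 488.09211699388624, 'fy': 488.09211699388624, 'cx': 328.30098627100153, 'cy': 200.78556569388743, 'R': array([[-0.68447795,  0.72882265, -0.01753533],
       [ 0.49387047,  0.44586   , -0.74652583],
       [-0.53626663, -0.51964065, -0.66512532]]), 't': array([ 0.35158312, -0.18437004,  1.43225606])}
top {'fx': 390.20288624936245, 'fy': 390.20288624936245, 'cx': 313.04493462647633, 'cy': 200.77367133645757, 'R': array([[-0.00289942, -0.99958883, -0.02852665],
       [-0.99499893,  0.00573198, -0.09972096],
       [ 0.09984347,  0.02809486, -0.99460643]]), 't': array([0.00141745, 0.53251628, 0.97704828])}
wrist {'fx': 309.70691628693146, 'fy': 309.70691628693146, 'cx': 317.2509768730388, 'cy': 193.43990676411408, 'tool_from_camera': array([[ 9.99999387e-01, -9.98103612e-04, -4.79695641e-04,
        -9.73935431e-04],
       [ 1.08800167e-03,  9.66235100e-01,  2.57659750e-01,
        -7.09176823e-02],
       [ 2.06327638e-04, -2.57660114e-01,  9.66235594e-01,
        -1.89204154e-01],
       [ 0.00000000e+00,  0.00000000e+00,  0.00000000e+00,
         1.00000000e+00]])}
```

View pics/top0.png

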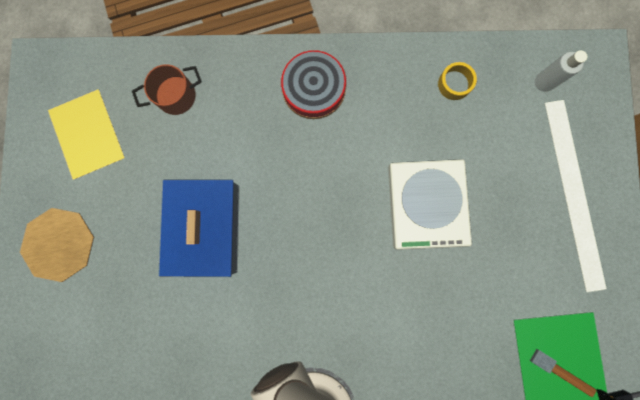

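View pics/scene0.png

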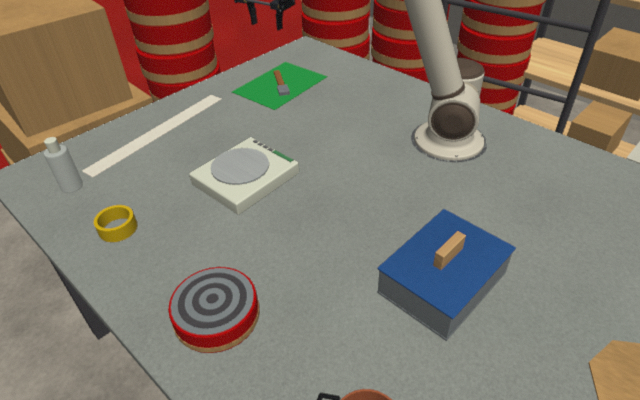

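Run:
```python
from h import *
for n in ['top','scene']:
  d=np.load('/tmp/%s0.npz'%n)['d']; W=cloud(n,d)
  for q in ['lid','pan']:
    o=r.cut_out(q,n)
    for k in o[:2]:
        m=k['region']&(d>0); P=W[m]
        print(n,q,round(k['confidence'],2),np.round(k['uv']),m.sum(),'z pct',np.round(np.percentile(P[:,2],[2,25,50,75,98]),4))
        np.save('/tmp/%s_%s.npy'%(n,q),k['region']) if k is o[0] else 0
```

```text
top lid 0.73 [197. 232.] 6871 z pct [0.078  0.0803 0.0815 0.0827 0.1213]
top pan 0.93 [430. 204.] 6714 z pct [0.0337 0.0441 0.0467 0.0594 0.0625]
scene lid 0.72 [447. 259.] 7791 z pct [0.0761 0.0782 0.0791 0.0802 0.119 ]
scene pan 0.57 [244. 170.] 4783 z pct [0.0088 0.0401 0.0435 0.0569 0.0602]
```

Top: blue lid centred near (197,228) with its handle at (193,227), and the pan at (432,198). Next I'll measure the lid pose and pan centre.

Run:
```python
from h import *
for n in ['top','scene']:
  D=np.load('/tmp/%s0.npz'%n); d=D['d']; W=cloud(n,d); im=D['im'].astype(int)
  reg=np.load('/tmp/%s_lid.npy'%n); reg=cv2.dilate(reg.astype(np.uint8),np.ones((5,5)))>0
  b,g,rr=[im[...,i] for i in range(3)]
  blue=reg&(b>rr+50)&(d>0)&(abs(W[...,2]-.08)<.006)
  h=reg&(rr>b+20)&(d>0)&(W[...,2]>.112)
  for nm,m in (('plate',blue),('handle',h)):
    P=W[m]; rc=cv2.minAreaRect(P[:,:2].astype(np.float32)*1000)
    print(n,nm,m.sum(),np.round(rc[0]),np.round(rc[1]),round(rc[2],1),'z',np.median(P[:,2]).round(4), 'mean',P.mean(0).round(4))
  # pan
  reg=np.load('/tmp/%s_pan.npy'%n)
  m=reg&(abs(W[...,2]-.06)<.008)&(im.max(-1)<235)&(d>0)
  m=cv2.morphologyEx(m.astype(np.uint8),cv2.MORPH_OPEN,np.ones((5,5)))
  P=W[m>0]; c,rad=cv2.minEnclosingCircle(P[:,:2].astype(np.float32)*1000)
  print(n,'pan',np.round(c,1),round(rad,1),'mean',P.mean(0).round(4),'z',np.median(P[:,2]).round(4))
```

```text
top plate 6320 [464. 283.] [176. 234.] 89.6 z 0.0813 mean [0.4627 0.2814 0.0813]
top handle 313 [464. 282.] [77. 20.] 1.0 z 0.1211 mean [0.4642 0.2808 0.1208]
top pan [ 535.5 -295.9] 75.2 mean [ 0.5343 -0.2959  0.0597] z 0.0597
scene plate 7065 [464. 285.] [175. 238.] 89.9 z 0.079 mean [0.4762 0.291  0.079 ]
scene handle 346 [464. 285.] [20. 80.] 89.8 z 0.1187 mean [0.4672 0.2862 0.1182]
scene pan [ 535.9 -293.8] 77.5 mean [ 0.5371 -0.29    0.0577] z 0.0577
```

```bash
python3 -m jog '[[[0.115,0.184,-0.028],[0,0,1.33]],[[0.23,0.369,-0.055],[0,0,2.66]],[[0.23,0.369,-0.055],[0,0,2.66]],[[0.23,0.369,-0.055],[0,0,2.66]],[[0.23,0.369,-0.055],[0,0,2.66]],[[0.23,0.369,-0.055],[0,0,2.66]],[[0.23,0.369,-0.055],[0,0,2.66]],[[0.23,0.369,-0.055],[0,0,2.66]],[[0.23,0.369,-0.055],[0,0,2.66]],[[0.23,0.369,-0.055],[0,0,2.66]]]' 0.087; python3 -c "
from h import *; st()"
```

```text
time_s: 1.18
tcp_pos: [0.4353, -0.3136, 0.2488]
ee_rot: [[0.0, 1.0, 0.001], [1.0, -0.0, -0.0], [-0.0, 0.001, -1.0]]
wrist_force: [0.4, -1.7, 0.0]
gripper_width: 1.002
time_s 1.1833
joints [-1.84429e+01  1.13841e+01 -6.93100e+00  2.20000e-03 -7.16414e+01
 -7.15647e+01]
tcp_pos [ 0.4353 -0.3136  0.2488]
wrist_force [ 0.4066 -1.6816  0.0468]
gripper_width 1.0017
[[0.0001, 1.0, 0.0007], [1.0, -0.0001, -0.0003], [-0.0003, 0.0007, -1.0]]
```

```bash
python3 -m jog '[[[0.02,0.003,0],[0,0,0]],[[0.06,0.006,0],[0,0,0]],[[0.1,0.01,0],[0,0,0]],[[0.14,0.014,0],[0,0,0]],[[0.18,0.018,0],[0,0,0]],[[0.22,0.022,0],[0,0,0]],[[0.26,0.025,0],[0,0,0]],[[0.3,0.025,0],[0,0,0]],[[0.34,0.025,0],[0,0,0]],[[0.38,0.025,0],[0,0,0]]]'; python3 -m jog '[[[0.04,0,0],[0,0,0]],[[0.08,0,0],[0,0,0]],[[0.12,0,0],[0,0,0]],[[0.16,0,0],[0,0,0]],[[0.19,0,0.015],[0,0,0]],[[0.205,0,0.03],[0,0,0]],[[0.215,0,0.05],[0,0,0]],[[0.217,0,0.06],[0,0,0]],[[0.217,0,0.07],[0,0,0]],[[0.217,0,0.07],[0,0,0]]]'
python3 - <<'E'
from h import *
snap('wrist','w1'); snap('top','t1'); st()
E
```

```text
time_s: 2.02
tcp_pos: [0.4589, 0.0665, 0.2486]
ee_rot: [[0.0, 1.0, 0.001], [1.0, -0.0, 0.0], [0.0, 0.001, -1.0]]
wrist_force: [0.9, -0.6, 0.4]
gripper_width: 1.001
time_s: 2.85
tcp_pos: [0.4584, 0.2803, 0.1762]
ee_rot: [[0.001, 1.0, -0.003], [1.0, -0.001, -0.003], [-0.003, -0.003, -1.0]]
wrist_force: [0.1, -0.1, -0.3]
gripper_width: 1.002
time_s 2.95
joints [ 4.868660e+01  1.443910e+01 -1.324790e+01  3.040000e-02 -6.229380e+01
 -1.387621e+02]
tcp_pos [0.4598 0.2809 0.1787]
wrist_force [-0.2867  0.1086  0.312 ]
gripper_width 0.9987
[[0.0011, 1.0, 0.0006], [1.0, -0.0011, -0.0001], [-0.0001, 0.0006, -1.0]]
```

View pics/w1.png

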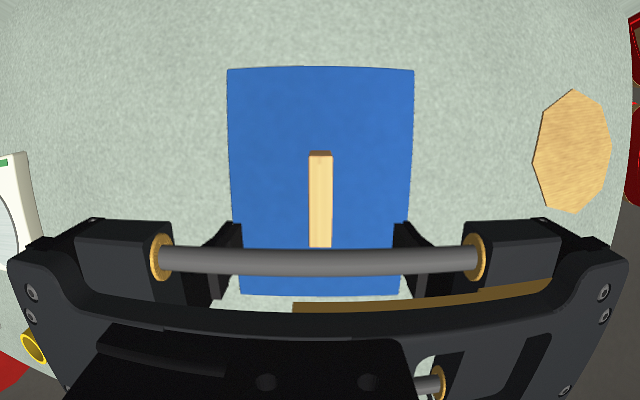

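The wrist view shows the pale handle at columns 309–333 between the fingers (about 3 mm to the right of centre). I'll shift and descend on it.

```bash
python3 -m jog '[[[0.003,0.004,0.01],[0,0,0]],[[0.003,0.004,0.025],[0,0,0]],[[0.003,0.004,0.04],[0,0,0]],[[0.003,0.004,0.055],[0,0,0]],[[0.003,0.004,0.07],[0,0,0]],[[0.003,0.004,0.08],[0,0,0]],[[0.003,0.004,0.086],[0,0,0]],[[0.003,0.004,0.089],[0,0,0]],[[0.003,0.004,0.089],[0,0,0]],[[0.003,0.004,0.089],[0,0,0]]]'; python3 -m jog '[[[0,0,0],[0,0,0]],[[0,0,0],[0,0,0]],[[0,0,0],[0,0,0]],[[0,0,0],[0,0,0]],[[0,0,0],[0,0,0]],[[0,0,0],[0,0,0]],[[0,0,0],[0,0,0]],[[0,0,0],[0,0,0]],[[0,0,0],[0,0,0]],[[0,0,0],[0,0,0]]]' 0
```

```text
time_s: 3.78
tcp_pos: [0.464, 0.2849, 0.0898]
ee_rot: [[0.0, 1.0, 0.001], [1.0, -0.0, 0.001], [0.001, 0.001, -1.0]]
wrist_force: [0.5, -0.0, 0.7]
gripper_width: 0.995
time_s: 4.62
tcp_pos: [0.4634, 0.2846, 0.0891]
ee_rot: [[0.0, 1.0, -0.0], [1.0, -0.0, -0.0], [-0.0, -0.0, -1.0]]
wrist_force: [-0.2, 0.4, -0.4]
gripper_width: 0.323
```

```bash
python3 -m jog '[[[0,0,0],[0,0,0]],[[0,0,0],[0,0,0]],[[0,0,0],[0,0,0]],[[0,0,0],[0,0,0]],[[0,0,0],[0,0,0]],[[0,0,0],[0,0,0]],[[0,0,0],[0,0,0]],[[0,0,-0.002],[0,0,0]],[[0,0,-0.006],[0,0,0]],[[0,0,-0.012],[0,0,0]]]' 0
```

```text
time_s: 5.45
tcp_pos: [0.463, 0.2846, 0.1007]
ee_rot: [[0.0, 1.0, -0.001], [1.0, -0.0, -0.001], [-0.001, -0.001, -1.0]]
wrist_force: [-0.8, -0.9, -2.5]
gripper_width: 0.226
```

```bash
python3 -m jog '[[[0,0,-0.006],[0,0,0]],[[0,0,-0.014],[0,0,0]],[[0,0,-0.024],[0,0,0]],[[0,0,-0.036],[0,0,0]],[[0,0,-0.048],[0,0,0]],[[0,0,-0.058],[0,0,0]],[[-0.005,0,-0.066],[0,0,0]],[[-0.015,0,-0.07],[0,0,0]],[[-0.03,0.003,-0.07],[0,0,0]],[[-0.05,0.006,-0.07],[0,0,0]]]'; python3 -m jog '[[[-0.024,0.004,0],[0,0,0]],[[-0.05,0.008,0],[0,0,0]],[[-0.078,0.012,0],[0,0,0]],[[-0.108,0.016,0],[0,0,0]],[[-0.138,0.02,0],[0,0,0]],[[-0.168,0.024,0],[0,0,0]],[[-0.195,0.028,0.005],[0,0,0]],[[-0.215,0.03,0.012],[0,0,0]],[[-0.228,0.03,0.022],[0,0,0]],[[-0.234,0.03,0.032],[0,0,0]]]'; python3 -m jog '[[[0,0,0.01],[0,0,0]],[[0,0,0.02],[0,0,0]],[[0,0,0.03],[0,0,0]],[[0,0,0.04],[0,0,0]],[[0,0,0.05],[0,0,0]],[[0,0,0.06],[0,0,0]],[[0,0,0.07],[0,0,0]],[[0,0,0.076],[0,0,0]],[[0,0,0.08],[0,0,0]],[[0,0,0.08],[0,0,0]]]'
```

```text
time_s: 6.28
tcp_pos: [0.4692, 0.2336, 0.171]
ee_rot: [[-0.001, 1.0, -0.0], [1.0, 0.001, 0.0], [0.0, -0.0, -1.0]]
wrist_force: [0.4, 0.2, -2.9]
gripper_width: 0.22
time_s: 7.12
tcp_pos: [0.4981, -0.0024, 0.1383]
ee_rot: [[0.004, 1.0, -0.001], [1.0, -0.004, -0.0], [-0.0, -0.001, -1.0]]
wrist_force: [-0.1, 0.1, -2.4]
gripper_width: 0.22
time_s: 7.95
tcp_pos: [0.4987, 0.0009, 0.0581]
ee_rot: [[-0.001, 1.0, -0.002], [1.0, 0.001, -0.001], [-0.001, -0.002, -1.0]]
wrist_force: [0.1, -0.5, -2.2]
gripper_width: 0.221
```

Lower the remaining 36 mm or so, slowly at the end.

```bash
python3 -m jog '[[[0,0,0.006],[0,0,0]],[[0,0,0.012],[0,0,0]],[[0,0,0.018],[0,0,0]],[[0,0,0.024],[0,0,0]],[[0,0,0.028],[0,0,0]],[[0,0,0.031],[0,0,0]],[[0,0,0.033],[0,0,0]],[[0,0,0.034],[0,0,0]],[[0,0,0.034],[0,0,0]],[[0,0,0.034],[0,0,0]]]'; python3 -m jog '[[[0,0,0.001],[0,0,0]],[[0,0,0.0015],[0,0,0]],[[0,0,0.002],[0,0,0]],[[0,0,0.0025],[0,0,0]],[[0,0,0.0025],[0,0,0]],[[0,0,0.0025],[0,0,0]],[[0,0,0.0025],[0,0,0]],[[0,0,0.0025],[0,0,0]],[[0,0,0.0025],[0,0,0]],[[0,0,0.0025],[0,0,0]]]'
```

```text
time_s: 8.78
tcp_pos: [0.4995, 0.0006, 0.0253]
ee_rot: [[0.0, 1.0, 0.0], [1.0, -0.0, 0.0], [0.0, 0.0, -1.0]]
wrist_force: [-0.3, 0.1, -1.7]
gripper_width: 0.227
time_s: 9.62
tcp_pos: [0.4994, 0.0006, 0.0227]
ee_rot: [[0.0, 1.0, 0.0], [1.0, -0.0, 0.0], [0.0, 0.0, -1.0]]
wrist_force: [0.2, 1.5, -2.8]
gripper_width: 0.217
```

```bash
python3 -m jog '[[[0,0,0.0005],[0,0,0]],[[0,0,0.001],[0,0,0]],[[0,0,0.001],[0,0,0]],[[0,0,0.001],[0,0,0]],[[0,0,0.0015],[0,0,0]],[[0,0,0.0015],[0,0,0]],[[0,0,0.0015],[0,0,0]],[[0,0,0.0015],[0,0,0]],[[0,0,0.0015],[0,0,0]],[[0,0,0.0015],[0,0,0]]]'; python3 -c "
from h import *
snap('scene','s1');snap('scene','s2');st()"
```

```text
time_s: 10.45
tcp_pos: [0.4995, 0.0006, 0.0221]
ee_rot: [[-0.0, 1.0, 0.001], [1.0, 0.0, -0.0], [-0.0, 0.001, -1.0]]
wrist_force: [-3.1, 1.2, 7.4]
gripper_width: 0.22
time_s 10.55
joints [ 1.87375e+01  2.18410e+01 -2.96123e+01  2.02000e-02 -3.85218e+01
 -1.08750e+02]
tcp_pos [0.4995 0.0006 0.022 ]
wrist_force [-2.5549  0.7814  6.3203]
gripper_width 0.2271
[[-0.0001, 1.0, 0.0005], [1.0, 0.0001, -0.0001], [-0.0001, 0.0005, -1.0]]
```

View pics/s1.png

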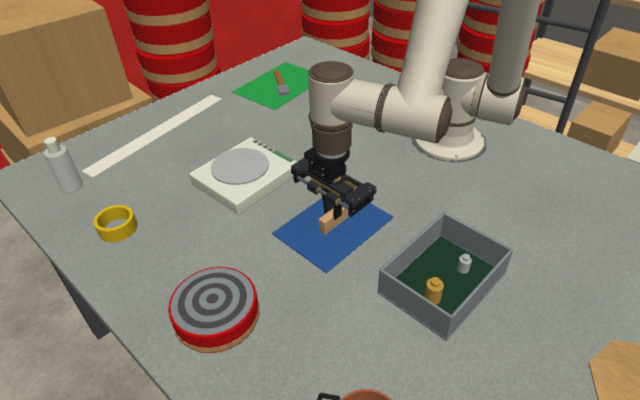

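The lid is flat on the bench and touching it. The box is open: brass at (434,289), steel at (464,263). Releasing now, then retreating upward.

```bash
python3 -m jog '[[[0,0,0],[0,0,0]],[[0,0,0],[0,0,0]],[[0,0,0],[0,0,0]],[[0,0,0],[0,0,0]],[[0,0,0],[0,0,0]],[[0,0,0],[0,0,0]],[[0,0,0],[0,0,0]],[[0,0,0],[0,0,0]],[[0,0,0],[0,0,0]],[[0,0,0],[0,0,0]]]' 0.06; python3 -m jog '[[[0,0,-0.005],[0,0,0]],[[0,0,-0.02],[0,0,0]],[[0,0,-0.05],[0,0,0]],[[0,0,-0.09],[0,0,0]],[[0,0,-0.13],[0,0,0]],[[0,0,-0.17],[0,0,0]],[[0,0,-0.205],[0,0,0]],[[0.02,0,-0.22],[0,0,0]],[[0.05,0,-0.22],[0,0,0]],[[0.08,0,-0.22],[0,0,0]]]'
python3 - <<'E'
from h import *
for n in ['top','scene','wrist']:
  im,d=snap(n,n+'2')
  for q in ['brass_weight','steel_weight','lid']:
    o=r.cut_out(q,n)
    for k in o[:1]:
      if n=='wrist': print(n,q,k['confidence'],k['uv']);continue
      m=k['region']&(d>0);P=cloud(n,d)[m]
      t=np.percentile(P[:,2],95); T=P[P[:,2]>t-.006]
      print(n,q,round(k['confidence'],2),np.round(k['uv']),m.sum(),'top z',t.round(4),'top xy',T.mean(0).round(4),len(T),'all',P.mean(0).round(3), P.min(0).round(3),P.max(0).round(3))
st()
E
```

```text
time_s: 11.38
tcp_pos: [0.4994, 0.0006, 0.0211]
ee_rot: [[0.0, 1.0, 0.0], [1.0, -0.0, 0.0], [0.0, 0.0, -1.0]]
wrist_force: [-0.5, 1.4, 0.5]
gripper_width: 0.687
time_s: 12.22
tcp_pos: [0.4998, 0.0812, 0.2435]
ee_rot: [[0.002, 1.0, 0.004], [1.0, -0.002, 0.002], [0.002, 0.004, -1.0]]
wrist_force: [-0.3, -0.4, -0.2]
gripper_width: 0.689
top brass_weight 0.31 [322. 227.] 4447 top z 0.0174 top xy [ 0.4857 -0.015   0.0159] 4076 all [ 0.485 -0.015  0.015] [ 0.38  -0.087 -0.003] [0.624 0.088 0.384]
top steel_weight 0.67 [197. 253.] 119 top z 0.0494 top xy [0.4091 0.2961 0.048 ] 31 all [0.408 0.294 0.034] [0.394 0.283 0.005] [0.42  0.32  0.051]
top lid 0.84 [320. 226.] 4452 top z 0.0174 top xy [ 0.4854 -0.0147  0.0151] 4105 all [ 0.485 -0.015  0.015] [ 0.383 -0.087  0.008] [0.619 0.088 0.058]
scene steel_weight 0.54 [465. 265.] 207 top z 0.0459 top xy [0.4085 0.2994 0.045 ] 39 all [0.413 0.302 0.029] [0.396 0.287 0.003] [0.421 0.312 0.049]
scene lid 0.85 [334. 223.] 5387 top z 0.0426 top xy [0.503  0.0065 0.0486] 329 all [0.509 0.009 0.014] [ 0.366 -0.101 -0.006] [0.619 0.093 0.056]
wrist steel_weight 0.64 [471.5, 101.5]
wrist lid 0.97 [264.7, 156.4]
time_s 12.8167
joints [ 2.75209e+01  8.53290e+00 -1.15848e+01 -9.00000e-04 -6.98917e+01
 -1.17598e+02]
tcp_pos [0.4994 0.08   0.2411]
wrist_force [-0.8356  1.0455  0.287 ]
gripper_width 0.6922
[[0.0014, 1.0, -0.0002], [1.0, -0.0014, -0.0001], [-0.0001, -0.0002, -1.0]]
```

View pics/top2.png

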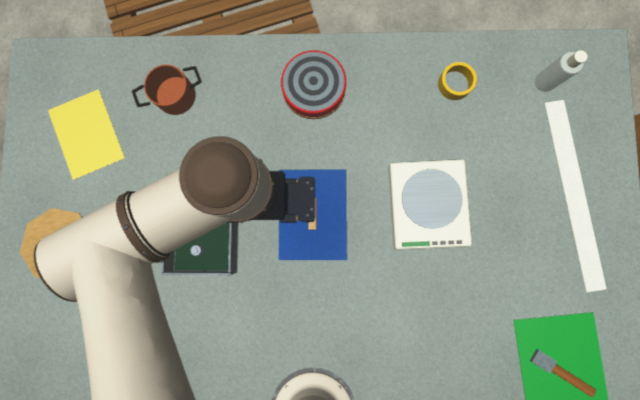

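View pics/wrist2.png

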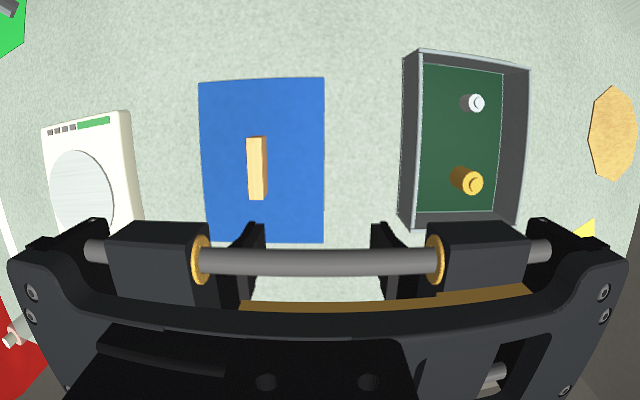

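Wrist: lid flat with handle up at (257,168). Brass knob at about (475,183), steel at (476,102). Next I'll localise the brass by colour in the scene depth and the wrist ray.

Run:
```python
from h import *
D=np.load('/tmp/scene2.npz'); im=D['im']; d=D['d']; W=cloud('scene',d)
hsv=cv2.cvtColor(im,cv2.COLOR_BGR2HSV)
m=np.zeros((400,640),bool); m[265:315,415:455]=True
m&=(hsv[...,0]>12)&(hsv[...,0]<32)&(hsv[...,1]>120)&(hsv[...,2]>90)&(d>0)
P=W[m]; print(m.sum(),np.percentile(P,[2,50,98],axis=0).round(4))
T=P[P[:,2]>np.percentile(P[:,2],97)-.005]; print('knob top',T.mean(0),len(T))
S=P[(P[:,2]>.01)&(P[:,2]<.042)]
from scipy.optimize import least_squares
f=lambda c: np.hypot(S[:,0]-c[0],S[:,1]-c[1])-.017
print('cyl',least_squares(f,[.54,.29],loss='soft_l1',f_scale=.002).x,len(S))
# wrist
D=np.load('/tmp/wrist2.npz'); im=D['im']; dw=D['d']; c=r.calibration('wrist'); hsv=cv2.cvtColor(im,cv2.COLOR_BGR2HSV)
m=np.zeros((400,640),bool); m[160:200,445:490]=True
m&=(hsv[...,0]>12)&(hsv[...,0]<32)&(hsv[...,1]>110)&(hsv[...,2]>90)
v,u=np.nonzero(m); print('wrist px',len(v),u.min(),u.max(),v.min(),v.max())
def ray(u,v):
    x=(u-c['cx'])/c['fx'];y=(v-c['cy'])/c['fy'];t=np.hypot(x,y); k=np.where(t>0,np.sin(t)/t,1); return np.stack([x*k,y*k,np.cos(t)],-1)
M=c['tool_from_camera']
def tow(p): return (p@M[:3,:3].T+M[:3,3])@np.array(D['R']).T+D['p']
q=ray(u,v); P=tow(q/q[:,2:]*dw[v,u][:,None]); P=P[dw[v,u]>0]
print(np.percentile(P,[2,50,98],axis=0).round(4)); t=np.percentile(P[:,2],95)
for lo,hi in((t-.005,t+.005),(t-.016,t-.006)):
  T=P[(P[:,2]>lo)&(P[:,2]<hi)]; print(len(T),T.mean(0).round(4),np.mean([T.min(0),T.max(0)],0).round(4))
cv2.imwrite('pics/wc.png',cv2.resize(im[30:250,380:560],None,fx=3,fy=3))
```

```text
364 [[0.5024 0.2787 0.0061]
 [0.5241 0.3001 0.0485]
 [0.5343 0.3109 0.0622]]
knob top [0.51798739 0.2949173  0.0605745 ] 74
cyl [0.54008214 0.31396365] 126
wrist px 696 450 483 166 194
[[0.4988 0.274  0.0082]
 [0.5118 0.2826 0.0516]
 [0.5292 0.3038 0.0645]]
162 [0.5147 0.2898 0.0632] [0.515  0.2908 0.0625]
236 [0.5133 0.2854 0.0521] [0.515  0.29   0.0514]
```

View pics/wc.png

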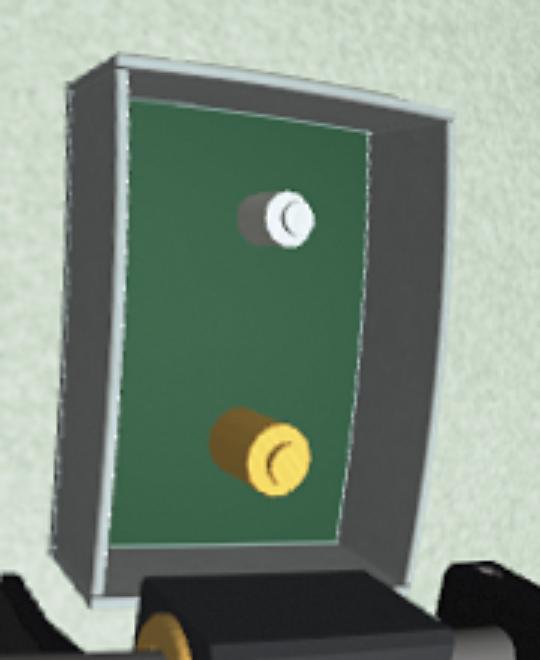

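```bash
python3 -m jog '[[[0.03,0.002,0],[0,0,0]],[[0.065,0.005,0.005],[0,0,0]],[[0.1,0.008,0.015],[0,0,0]],[[0.135,0.011,0.03],[0,0,0]],[[0.165,0.014,0.045],[0,0,0]],[[0.19,0.016,0.06],[0,0,0]],[[0.205,0.017,0.075],[0,0,0]],[[0.212,0.017,0.085],[0,0,0]],[[0.212,0.017,0.09],[0,0,0]],[[0.212,0.017,0.09],[0,0,0]]]' 0.06
python3 - <<'E'
from h import *
im,d=snap('wrist','wrist3'); st()
D=np.load('/tmp/wrist3.npz'); c=r.calibration('wrist'); hsv=cv2.cvtColor(im,cv2.COLOR_BGR2HSV)
E
```

```text
time_s: 13.65
tcp_pos: [0.5157, 0.2915, 0.1497]
ee_rot: [[0.001, 1.0, -0.002], [1.0, -0.001, -0.002], [-0.002, -0.002, -1.0]]
wrist_force: [0.2, -1.0, -0.3]
gripper_width: 0.684
time_s 13.7
joints [ 4.508820e+01  2.097280e+01 -7.952000e+00  1.580000e-02 -6.114090e+01
 -1.351494e+02]
tcp_pos [0.5164 0.2915 0.151 ]
wrist_force [-0.5156 -0.8372 -1.2842]
gripper_width 0.6875
[[0.0009, 1.0, -0.0006], [1.0, -0.0009, -0.001], [-0.001, -0.0006, -1.0]]
```

View pics/wrist3.png

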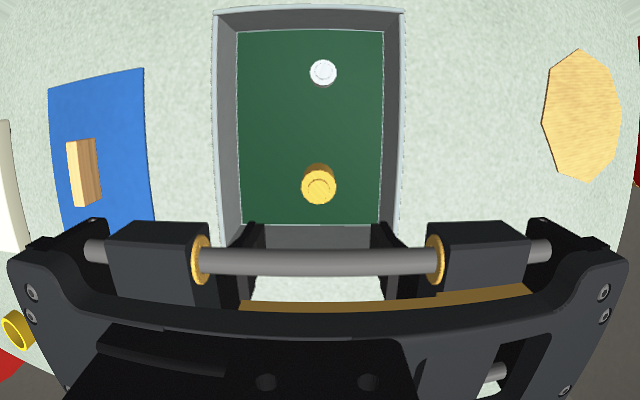

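The brass knob is at (318,187), laterally centred between the fingers. Next, x from the ray at the knob-top and shoulder heights.

Run:
```python
from h import *
D=np.load('/tmp/wrist3.npz'); im=D['im']; dw=D['d']; c=r.calibration('wrist'); hsv=cv2.cvtColor(im,cv2.COLOR_BGR2HSV)
m=np.zeros((400,640),bool); m[155:212,295:345]=True
m&=(hsv[...,0]>12)&(hsv[...,0]<32)&(hsv[...,1]>110)&(hsv[...,2]>150)
v,u=np.nonzero(m)
x=(u-c['cx'])/c['fx'];y=(v-c['cy'])/c['fy'];t=np.hypot(x,y); k=np.sinc(t/np.pi); q=np.stack([x*k,y*k,np.cos(t)],-1)
M=c['tool_from_camera']; 
P=((q/q[:,2:]*dw[v,u][:,None])@M[:3,:3].T+M[:3,3])@np.array(D['R']).T+D['p']; P=P[dw[v,u]>0]
for lo,hi in((.056,.07),(.047,.056)):
  T=P[(P[:,2]>lo)&(P[:,2]<hi)]; print(len(T),np.median(T[:,2]),T.mean(0).round(4),cv2.minEnclosingCircle((T[:,:2]*1000).astype(np.float32)))
```

```text
365 0.06331323752744179 [0.5143 0.2908 0.0633] ((514.6781005859375, 290.8832092285156), 10.270824432373047)
574 0.052373753376412736 [0.5129 0.2911 0.0523] ((515.1514892578125, 290.9935302734375), 17.211511611938477)
```

```bash
python3 -m jog '[[[0,-0.0015,0.012],[0,0,0]],[[0,-0.0015,0.028],[0,0,0]],[[0,-0.0015,0.045],[0,0,0]],[[0,-0.0015,0.062],[0,0,0]],[[0,-0.0015,0.078],[0,0,0]],[[0,-0.0015,0.092],[0,0,0]],[[0,-0.0015,0.105],[0,0,0]],[[0,-0.0015,0.117],[0,0,0]],[[0,-0.0015,0.126],[0,0,0]],[[0,-0.0015,0.131],[0,0,0]]]' 0.06; python3 -m jog '[[[0,0,0],[0,0,0]],[[0,0,0],[0,0,0]],[[0,0,0],[0,0,0]],[[0,0,0],[0,0,0]],[[0,0,0],[0,0,0]],[[0,0,0],[0,0,0]],[[0,0,0],[0,0,0]],[[0,0,0],[0,0,0]],[[0,0,0],[0,0,0]],[[0,0,0],[0,0,0]]]' 0.02
```

```text
time_s: 14.53
tcp_pos: [0.5153, 0.2917, 0.0202]
ee_rot: [[0.002, 1.0, 0.0], [1.0, -0.002, 0.0], [0.0, 0.0, -1.0]]
wrist_force: [0.2, 0.4, -0.4]
gripper_width: 0.688
time_s: 15.37
tcp_pos: [0.5153, 0.2926, 0.0207]
ee_rot: [[0.0, 1.0, 0.001], [1.0, -0.0, 0.0], [0.0, 0.001, -1.0]]
wrist_force: [0.4, -2.2, 5.4]
gripper_width: 0.364
```

```bash
python3 -m jog '[[[0,0,0],[0,0,0]],[[0,0,0],[0,0,0]],[[0,0,0],[0,0,0]],[[0,0,0],[0,0,0]],[[0,0,0],[0,0,0]],[[0,0,0],[0,0,0]],[[0,0,0],[0,0,0]],[[0,0,0],[0,0,0]],[[0,0,0],[0,0,0]],[[0,0,0],[0,0,0]]]' 0
python3 - <<'E'
from h import *
snap('wrist','wrist4'); snap('scene','scene4'); st()
im=cv2.imread('pics/scene4.png'); cv2.imwrite('pics/sc4.png',cv2.resize(im[200:340,360:530],None,fx=4,fy=4))
E
```

```text
time_s: 16.2
tcp_pos: [0.5152, 0.2926, 0.0207]
ee_rot: [[0.0, 1.0, 0.001], [1.0, -0.0, 0.0], [0.0, 0.001, -1.0]]
wrist_force: [-0.6, -1.7, 5.5]
gripper_width: 0.362
time_s 16.3
joints [ 4.524940e+01  2.906510e+01 -1.639380e+01  3.080000e-02 -4.450870e+01
 -1.352758e+02]
tcp_pos [0.5152 0.2926 0.0207]
wrist_force [ 2.6000e-03 -1.5596e+00  5.3755e+00]
gripper_width 0.3571
[[0.0001, 1.0, 0.0007], [1.0, -0.0001, 0.0001], [0.0001, 0.0007, -1.0]]
```

View pics/sc4.png

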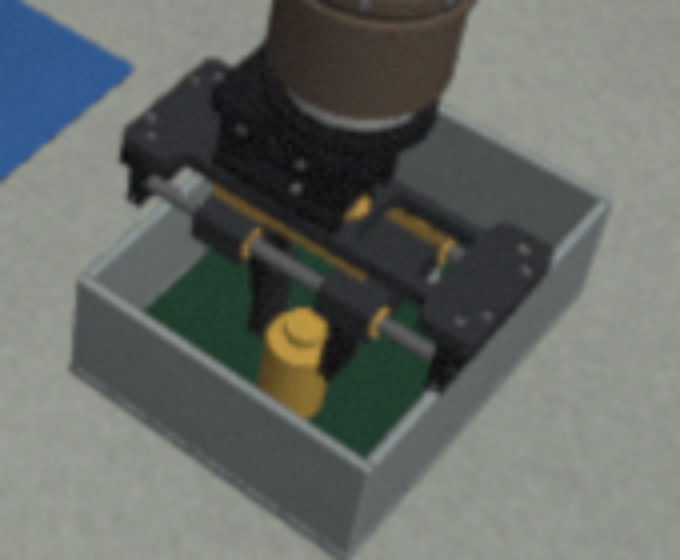

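View pics/wrist4.png

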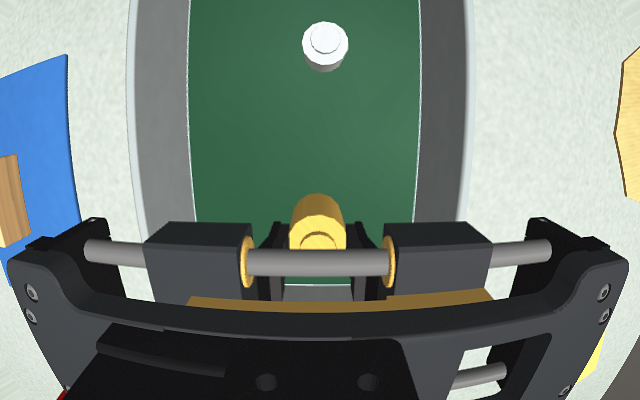

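Run:
```python
from h import *
D=np.load('/tmp/wrist4.npz'); im=D['im']; dw=D['d']; c=r.calibration('wrist'); hsv=cv2.cvtColor(im,cv2.COLOR_BGR2HSV)
m=np.zeros((400,640),bool); m[185:250,280:355]=True
m&=(hsv[...,0]>12)&(hsv[...,0]<32)&(hsv[...,1]>110)&(hsv[...,2]>60)
v,u=np.nonzero(m)
x=(u-c['cx'])/c['fx'];y=(v-c['cy'])/c['fy'];t=np.hypot(x,y); k=np.sinc(t/np.pi); q=np.stack([x*k,y*k,np.cos(t)],-1)
M=c['tool_from_camera']
P=((q/q[:,2:]*dw[v,u][:,None])@M[:3,:3].T+M[:3,3])@np.array(D['R']).T+D['p']; P=P[dw[v,u]>0]
for lo,hi in((.056,.07),(.049,.056),(.03,.045),(.01,.03)):
  T=P[(P[:,2]>lo)&(P[:,2]<hi)]; print(lo,len(T),np.median(T[:,2]).round(4),T.min(0).round(4),T.max(0).round(4))
D=np.load('/tmp/scene4.npz'); im=D['im']; d=D['d']; W=cloud('scene',d); hsv=cv2.cvtColor(im,cv2.COLOR_BGR2HSV)
m=np.zeros((400,640),bool); m[275:310,420:444]=True
m&=(hsv[...,0]>12)&(hsv[...,0]<32)&(hsv[...,1]>120)&(hsv[...,2]>90)&(d>0)
P=W[m]
for lo,hi in((.055,.07),(.044,.055),(.03,.044),(.01,.03)):
  T=P[(P[:,2]>lo)&(P[:,2]<hi)]; print('s',lo,len(T),T.mean(0).round(4),T.min(0).round(4),T.max(0).round(4))
```

```text
0.056 487 0.0633 [0.5048 0.2759 0.0574] [0.5138 0.3013 0.0655]
0.049 1223 0.0524 [0.4974 0.2757 0.0491] [0.5179 0.3072 0.0553]
0.03 370 0.0381 [0.4976 0.2751 0.03  ] [0.5105 0.3073 0.0449]
0.01 387 0.0204 [0.4976 0.2752 0.01  ] [0.5133 0.3077 0.03  ]
s 0.055 75 [0.518  0.2952 0.0604] [0.5084 0.2855 0.0558] [0.5264 0.3049 0.0639]
s 0.044 112 [0.5251 0.2951 0.0494] [0.501  0.2783 0.0443] [0.5349 0.3096 0.0548]
s 0.03 56 [0.5295 0.3013 0.0364] [0.5208 0.2779 0.0305] [0.5348 0.3113 0.0436]
s 0.01 67 [0.5279 0.3038 0.0215] [0.5143 0.2881 0.0108] [0.5356 0.3117 0.0299]
```

The brass is upright and centred between the pads. Slow test lift.

```bash
python3 -m jog '[[[0,0,-0.001],[0,0,0]],[[0,0,-0.003],[0,0,0]],[[0,0,-0.006],[0,0,0]],[[0,0,-0.01],[0,0,0]],[[0,0,-0.015],[0,0,0]],[[0,0,-0.02],[0,0,0]],[[0,0,-0.025],[0,0,0]],[[0,0,-0.028],[0,0,0]],[[0,0,-0.03],[0,0,0]],[[0,0,-0.03],[0,0,0]]]' 0
python3 - <<'E'
from h import *
snap('wrist','wrist5'); snap('scene','scene5'); st()
im=cv2.imread('pics/scene5.png'); cv2.imwrite('pics/sc5.png',cv2.resize(im[200:340,360:530],None,fx=4,fy=4))
E
```

```text
time_s: 17.13
tcp_pos: [0.5152, 0.2928, 0.0508]
ee_rot: [[0.0, 1.0, 0.001], [1.0, -0.0, 0.001], [0.001, 0.001, -1.0]]
wrist_force: [0.2, -0.3, -4.4]
gripper_width: 0.36
time_s 17.2333
joints [ 4.525550e+01  2.691450e+01 -1.487560e+01 -1.250000e-02 -4.821410e+01
 -1.352754e+02]
tcp_pos [0.5148 0.2925 0.0501]
wrist_force [ 0.0474  0.7605 -4.6667]
gripper_width 0.3594
[[0.0005, 1.0, -0.0002], [1.0, -0.0005, 0.0001], [0.0001, -0.0002, -1.0]]
```

View pics/sc5.png

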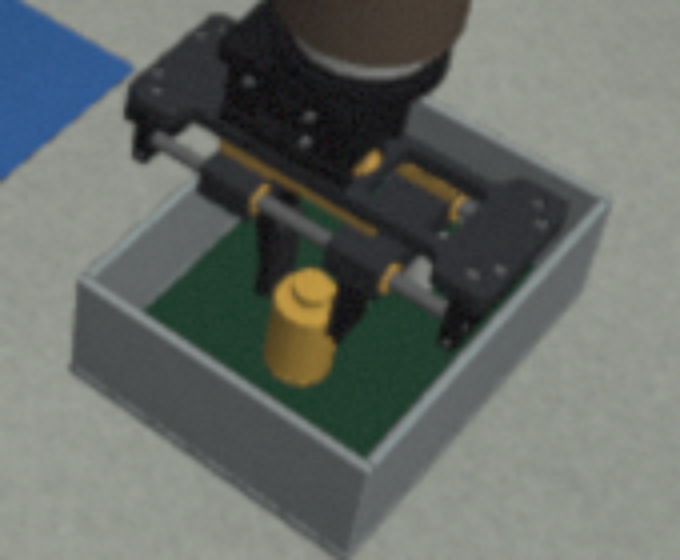

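View pics/wrist5.png

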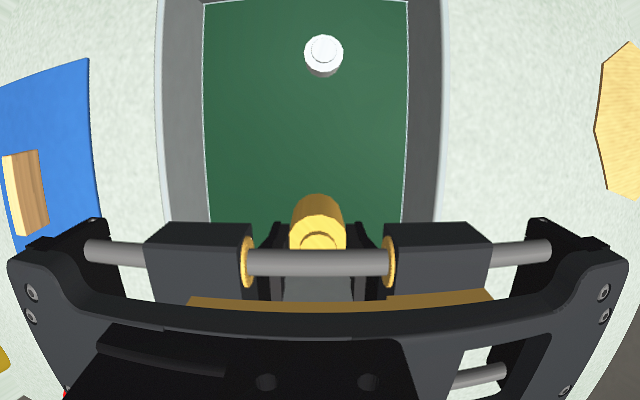

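The weight hangs upright, 4.5 N. Raise it, carry it over.

```bash
python3 -m jog '[[[0,0,-0.008],[0,0,0]],[[0,0,-0.02],[0,0,0]],[[0,0,-0.036],[0,0,0]],[[0,0,-0.056],[0,0,0]],[[0,0,-0.076],[0,0,0]],[[0,0,-0.096],[0,0,0]],[[-0.003,0,-0.114],[0,0,0]],[[-0.01,0,-0.128],[0,0,0]],[[-0.022,0,-0.137],[0,0,0]],[[-0.038,0,-0.14],[0,0,0]]]'; python3 -m jog '[[[-0.02,0.001,0],[0,0,0]],[[-0.045,0.002,0],[0,0,0]],[[-0.073,0.003,0],[0,0,0]],[[-0.103,0.005,0],[0,0,0]],[[-0.133,0.007,0],[0,0,0]],[[-0.163,0.008,0],[0,0,0]],[[-0.193,0.01,0],[0,0,0]],[[-0.223,0.012,0],[0,0,0]],[[-0.253,0.013,0],[0,0,0]],[[-0.283,0.014,0],[0,0,0]]]'; python3 -m jog '[[[-0.03,0.001,0],[0,0,0]],[[-0.06,0.002,0],[0,0,0]],[[-0.09,0.003,0],[0,0,0]],[[-0.12,0.004,0],[0,0,0]],[[-0.15,0.006,0],[0,0,0]],[[-0.18,0.007,0],[0,0,0]],[[-0.208,0.007,0],[0,0,0]],[[-0.232,0.007,0],[0,0,0]],[[-0.25,0.007,0],[0,0,0]],[[-0.26,0.007,0],[0,0,0]]]'
```

```text
time_s: 18.07
tcp_pos: [0.5155, 0.2547, 0.192]
ee_rot: [[-0.001, 1.0, 0.003], [1.0, 0.001, 0.002], [0.002, 0.003, -1.0]]
wrist_force: [0.5, 0.2, -3.5]
gripper_width: 0.359
time_s: 18.9
tcp_pos: [0.5271, -0.031, 0.1893]
ee_rot: [[0.001, 1.0, -0.002], [1.0, -0.001, -0.0], [-0.0, -0.002, -1.0]]
wrist_force: [0.4, 0.2, -3.6]
gripper_width: 0.361
time_s: 19.73
tcp_pos: [0.5337, -0.291, 0.1888]
ee_rot: [[0.003, 1.0, -0.003], [1.0, -0.003, 0.001], [0.001, -0.003, -1.0]]
wrist_force: [0.6, -0.4, -4.7]
gripper_width: 0.36
```

```bash
python3 -m jog '[[[0,0,0.02],[0,0,0]],[[0,0,0.03],[0,0,0]],[[0,0,0.04],[0,0,0]],[[0,0,0.045],[0,0,0]],[[0,0,0.05],[0,0,0]],[[0,0,0.055],[0,0,0]],[[0,0,0.058],[0,0,0]],[[0,0,0.06],[0,0,0]],[[0,0,0.06],[0,0,0]],[[0,0,0.06],[0,0,0]]]'
python3 - <<'E'
from h import *
im,d=snap('wrist','wrist6'); st(); D=np.load('/tmp/wrist6.npz')
o=r.cut_out('pan','wrist'); print([(k['confidence'],k['uv'],k['region'].sum()) for k in o[:2]])
im2,_=snap('scene','scene6')
np.save('/tmp/wpan.npy',o[0]['region']) if o else 0
E
```

```text
time_s: 20.57
tcp_pos: [0.536, -0.2884, 0.1304]
ee_rot: [[0.0, 1.0, 0.0], [1.0, -0.0, -0.0], [-0.0, 0.0, -1.0]]
wrist_force: [0.4, 0.9, -4.4]
gripper_width: 0.361
time_s 20.6167
joints [-1.30652e+01  2.34092e+01 -7.29590e+00  1.26000e-02 -5.92456e+01
 -7.69475e+01]
tcp_pos [ 0.5361 -0.2885  0.1306]
wrist_force [ 0.0248 -0.5274 -3.3782]
gripper_width 0.3611
[[0.0001, 1.0, 0.0008], [1.0, -0.0001, -0.0004], [-0.0004, 0.0008, -1.0]]
[(0.87, [307.8, 139.7], np.int64(33177))]
```

View pics/wrist6.png

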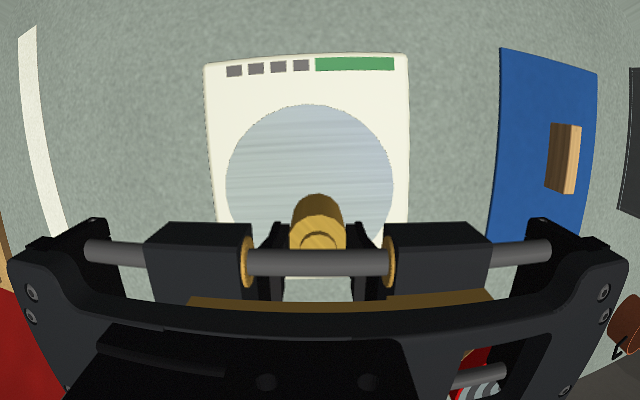

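View pics/scene6.png

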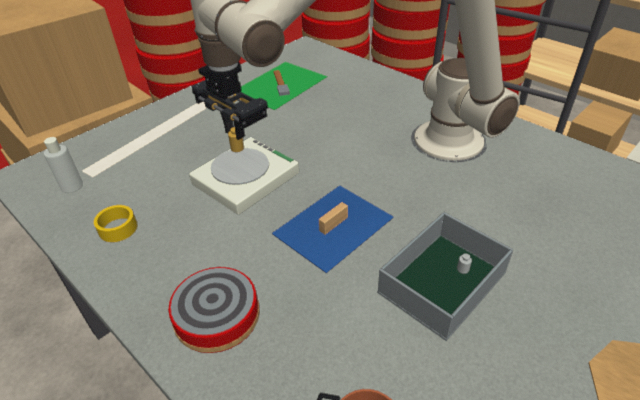

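Wrist: pan spans columns 225–394, top edge at row 104, so its centre is left of the weight (-y). Fit its rim for the centre.

Run:
```python
from h import *
from scipy.optimize import least_squares
D=np.load('/tmp/wrist6.npz'); im=D['im']; dw=D['d']; c=r.calibration('wrist'); M=c['tool_from_camera']
v,u=np.mgrid[:400,:640]
x=(u-c['cx'])/c['fx'];y=(v-c['cy'])/c['fy'];t=np.hypot(x,y); k=np.sinc(t/np.pi); q=np.stack([x*k,y*k,np.cos(t)],-1)
W=((q/q[...,2:]*dw[...,None])@M[:3,:3].T+M[:3,3])@np.array(D['R']).T+D['p']
hsv=cv2.cvtColor(im,cv2.COLOR_BGR2HSV)
m=((hsv[...,0]>90)&(hsv[...,0]<125)&(hsv[...,1]>15)&(abs(W[...,2]-.06)<.008)&(dw>0))
m[:95]=0; m[250:]=0; m[:,:215]=0;m[:,400:]=0
m=cv2.morphologyEx(m.astype(np.uint8),cv2.MORPH_OPEN,np.ones((3,3)))
P=W[m>0]; print(len(P),np.median(P[:,2]))
# rim: per row left/right, rows <215
E=[]
d=q@M[:3,:3].T@np.array(D['R']).T; o=M[:3,3]@np.array(D['R']).T+D['p']
zz=np.median(P[:,2])
for row in range(110,212,2):
    cc=np.nonzero(m[row])[0]
    if len(cc)>20:
        for col in (cc[0],cc[-1]):
            s=(zz-o[2])/d[row,col,2]; E.append((o+s*d[row,col])[:2])
E=np.array(E); f=lambda p: np.hypot(E[:,0]-p[0],E[:,1]-p[1])-p[2]
s=least_squares(f,[.535,-.295,.075],loss='soft_l1',f_scale=.001); print(s.x,np.abs(s.fun).mean(),len(E))
m2=((hsv[...,0]>12)&(hsv[...,0]<32)&(hsv[...,1]>110)&(hsv[...,2]>60)); m2[:188]=0;m2[250:]=0;m2[:,:285]=0;m2[:,350:]=0
B=W[m2&(dw>0)]
for lo,hi in ((.12,.135),(.135,.15),(.15,.158)):
  T=B[(B[:,2]>lo)&(B[:,2]<hi)]; print(lo,T.min(0).round(4),T.max(0).round(4),len(T))
print(np.percentile(B[:,2],[1,5,95]))
```

```text
3312 0.06042203169536462
[ 0.52652792 -0.28142905  0.05629748] 0.009918494537743346 72
0.12 [ 0.5184 -0.3053  0.1201] [ 0.5309 -0.2741  0.135 ] 257
0.135 [ 0.5186 -0.3047  0.135 ] [ 0.5309 -0.2742  0.15  ] 336
0.15 [ 0.5183 -0.3054  0.1501] [ 0.53   -0.274   0.1579] 216
[0.12087301 0.12711716 0.17407257]
```

Run:
```python
from h import *
from scipy.optimize import least_squares
D=np.load('/tmp/wrist6.npz'); im=D['im'].astype(int); dw=D['d']; c=r.calibration('wrist'); M=c['tool_from_camera']
v,u=np.mgrid[:400,:640]
x=(u-c['cx'])/c['fx'];y=(v-c['cy'])/c['fy'];t=np.hypot(x,y); k=np.sinc(t/np.pi); q=np.stack([x*k,y*k,np.cos(t)],-1)
d=q@M[:3,:3].T@np.array(D['R']).T; o=M[:3,3]@np.array(D['R']).T+D['p']
g=cv2.GaussianBlur((im[...,0]-im[...,2]).astype(np.float32),(3,3),0)
print(im[150,[218,235,300,398]])
E=[]
for row in range(112,216,2):
    cc=np.nonzero(g[row,212:402]>4)[0]+212
    for col in (cc[0],cc[-1]):
        s=(.0597-o[2])/d[row,col,2]; E.append((o+s*d[row,col])[:2])
E=np.array(E); f=lambda p: np.hypot(E[:,0]-p[0],E[:,1]-p[1])-p[2]
s=least_squares(f,[.535,-.295,.075],loss='soft_l1',f_scale=.001); print(s.x,np.abs(s.fun).mean(),len(E))
```

```text
[[222 239 239]
 [188 194 182]
 [181 184 173]
 [226 242 242]]
[ 0.53107162 -0.29648733  0.07249033] 0.0007453596803123068 104
```

Pan centre about (0.534,-0.296) across the three views; shift -6 mm in y and lower.

```bash
python3 -m jog '[[[-0.002,-0.001,0.002],[0,0,0]],[[-0.004,-0.001,0.006],[0,0,0]],[[-0.006,-0.001,0.012],[0,0,0]],[[-0.006,-0.001,0.02],[0,0,0]],[[-0.006,-0.001,0.028],[0,0,0]],[[-0.006,-0.001,0.036],[0,0,0]],[[-0.006,-0.001,0.043],[0,0,0]],[[-0.006,-0.001,0.048],[0,0,0]],[[-0.006,-0.001,0.051],[0,0,0]],[[-0.006,-0.001,0.052],[0,0,0]]]'; python3 -m jog '[[[0,0,0],[0,0,0]],[[0,0,0],[0,0,0]],[[0,0,0.0005],[0,0,0]],[[0,0,0.001],[0,0,0]],[[0,0,0.0015],[0,0,0]],[[0,0,0.002],[0,0,0]],[[0,0,0.0025],[0,0,0]],[[0,0,0.003],[0,0,0]],[[0,0,0.003],[0,0,0]],[[0,0,0.003],[0,0,0]]]'
```

```text
time_s: 21.55
tcp_pos: [0.5345, -0.2943, 0.0773]
ee_rot: [[0.0, 1.0, -0.001], [1.0, -0.0, 0.0], [0.0, -0.001, -1.0]]
wrist_force: [0.4, 0.3, -4.6]
gripper_width: 0.361
time_s: 22.38
tcp_pos: [0.5347, -0.2945, 0.0751]
ee_rot: [[0.0, 1.0, -0.0], [1.0, -0.0, -0.0], [-0.0, -0.0, -1.0]]
wrist_force: [0.2, -1.4, -3.9]
gripper_width: 0.358
```

```bash
python3 -m jog '[[[0,0,0.0003],[0,0,0]],[[0,0,0.0006],[0,0,0]],[[0,0,0.0009],[0,0,0]],[[0,0,0.001],[0,0,0]],[[0,0,0.001],[0,0,0]],[[0,0,0.001],[0,0,0]],[[0,0,0.001],[0,0,0]],[[0,0,0.001],[0,0,0]],[[0,0,0.001],[0,0,0]],[[0,0,0.001],[0,0,0]]]'
```

```text
time_s: 23.22
tcp_pos: [0.5351, -0.2947, 0.0748]
ee_rot: [[0.0, 1.0, 0.001], [1.0, -0.0, -0.001], [-0.001, 0.001, -1.0]]
wrist_force: [-1.6, 0.5, 3.7]
gripper_width: 0.359
```

Contact (force -4 to +3.7 N). Release.

```bash
python3 -m jog '[[[0,0,0],[0,0,0]],[[0,0,0],[0,0,0]],[[0,0,0],[0,0,0]],[[0,0,0],[0,0,0]],[[0,0,0],[0,0,0]],[[0,0,0],[0,0,0]],[[0,0,0],[0,0,0]],[[0,0,0],[0,0,0]],[[0,0,0],[0,0,0]],[[0,0,0],[0,0,0]]]' 0.065; python3 -m jog '[[[0,0,-0.003],[0,0,0]],[[0,0,-0.01],[0,0,0]],[[0,0,-0.02],[0,0,0]],[[0,0,-0.035],[0,0,0]],[[0,0,-0.055],[0,0,0]],[[0,0,-0.08],[0,0,0]],[[0,0,-0.105],[0,0,0]],[[0,0,-0.13],[0,0,0]],[[0,0,-0.15],[0,0,0]],[[0,0,-0.16],[0,0,0]]]';python3 -m jog '[[[0,-0.01,0],[0,0,0]],[[0,-0.03,0],[0,0,0]],[[0,-0.05,0],[0,0,0]],[[0,-0.07,0],[0,0,0]],[[0,-0.09,0],[0,0,0]],[[0,-0.11,0],[0,0,0]],[[0,-0.12,0],[0,0,0]],[[0,-0.12,0],[0,0,0]],[[0,-0.12,0],[0,0,0]],[[0,-0.12,0],[0,0,0]]]'
python3 - <<'E'
from h import *
st()
for n in ['scene','wrist']:
  im,d=snap(n,n+'7')
im=cv2.imread('pics/scene7.png'); cv2.imwrite('pics/sc7.png',cv2.resize(im[110:330,170:530],None,fx=2.2,fy=2.2))
E
```

```text
time_s: 24.05
tcp_pos: [0.5348, -0.2945, 0.0741]
ee_rot: [[0.0, 1.0, 0.0], [1.0, -0.0, -0.0], [-0.0, 0.0, -1.0]]
wrist_force: [-0.9, 0.6, -0.0]
gripper_width: 0.746
time_s: 24.88
tcp_pos: [0.536, -0.2952, 0.2389]
ee_rot: [[-0.0, 1.0, 0.006], [1.0, 0.0, -0.003], [-0.003, 0.006, -1.0]]
wrist_force: [1.2, 0.0, -0.5]
gripper_width: 0.748
time_s: 25.72
tcp_pos: [0.4153, -0.2945, 0.2338]
ee_rot: [[0.0, 1.0, -0.0], [1.0, -0.0, 0.0], [0.0, -0.0, -1.0]]
wrist_force: [0.6, 0.0, 0.7]
gripper_width: 0.742
time_s 25.7167
joints [-1.70430e+01  9.14060e+00 -1.18978e+01 -1.20000e-03 -6.89643e+01
 -7.29666e+01]
tcp_pos [ 0.4153 -0.2945  0.2338]
wrist_force [0.5807 0.0476 0.6521]
gripper_width 0.7419
[[0.0002, 1.0, -0.0], [1.0, -0.0002, 0.0], [0.0, -0.0, -1.0]]
```

View pics/sc7.png

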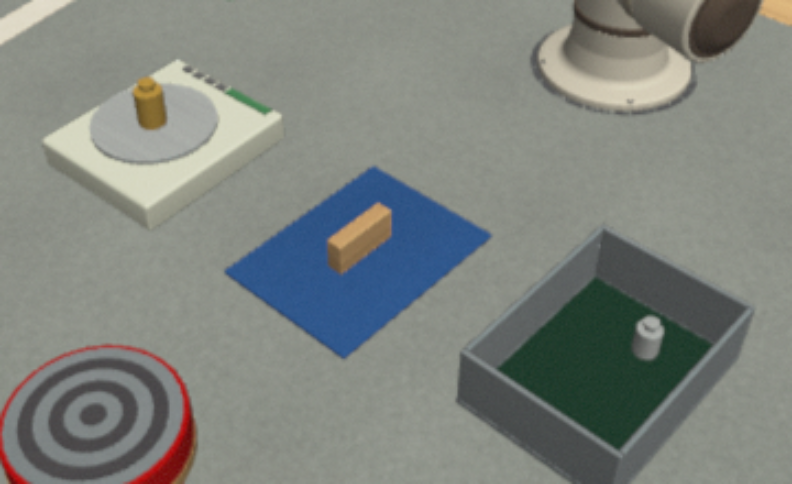

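Run:
```python
from h import *
D=np.load('/tmp/scene7.npz'); im=D['im']; d=D['d']; W=cloud('scene',d); hsv=cv2.cvtColor(im,cv2.COLOR_BGR2HSV)
m=(hsv[...,0]>12)&(hsv[...,0]<32)&(hsv[...,1]>110)&(hsv[...,2]>80)&(d>0)&(abs(W[...,0]-.535)<.06)&(abs(W[...,1]+.295)<.06)&(W[...,2]>.055)
P=W[m];print(m.sum(),P.min(0).round(4),P.max(0).round(4))
T=P[P[:,2]>np.percentile(P[:,2],97)-.005]; print('knob',T.mean(0).round(4), np.mean([T.min(0),T.max(0)],0).round(4))
print('(pan in same scene view: .5359,-.2938)')
```

```text
253 [ 0.5233 -0.3059  0.0574] [ 0.5554 -0.2706  0.1169]
knob [ 0.5382 -0.2908  0.1141] [ 0.5365 -0.2902  0.1136]
(pan in same scene view: .5359,-.2938)
```

View pics/wrist7.png

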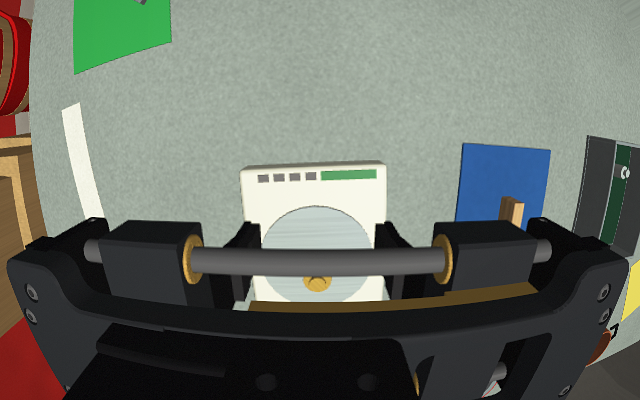

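Brass at (150,105) in the crop stands upright mid-pan, the lid at (360,260) lies flat with its handle up, and the steel at (648,338) is still standing in the box. Nothing is touching the robot, so I'm handing in.

```bash
python3 -c "
from station import r
print(r.finish_job())"
```

```text
the job is handed in; nothing more can be done
None
```

The job is handed in after about 26 s of the 64 s allowed. I lifted the lid off and laid it flat, handle up, on the bench between box and scale. Then I took the brass weight out, lowered it onto the pan until the force showed contact (about +8 N on the wrist), and released it.

**Final state:** The last scene picture shows the brass weight upright on the pan and the lid flat with its handle up. The steel weight is still standing in the box, and the gripper is clear of everything.

**Centring:** In the same scene view the knob measures about 3 mm from the pan's centre. The camera views disagreed by about 2–4 mm on where that centre is. The wrist view's rim fit also gave a radius of 72.5 mm instead of 75, so I gave it less weight.

**Grip reading:** The fingers read about 31.5 mm on the 34 mm brass weight. The wrist depth showed it upright and centred between the pads, and the test lift held it steadily at about 4.5 N.

**Forces:** No reading I saw came near the limits, but I only read forces at the end of each move.

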